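# Send a railed harmonica comb down the keyed chute

## Robot

A 6-joint arm with a two-finger parallel gripper is mounted at the origin on the work surface. World frame = base frame: x ahead of the robot, y to its left, z up, the work surface at z = 0. Lengths are in m, angles in rad, forces in N, time in s.
With the tool pointing down it reaches from about 0.3 to 0.85 m from the base axis. Payload 4.2 kg.
Tool frame: the origin (TCP) lies at the very end of the fingers, on their centre line; the grasp point (between the pads) lies 19 mm behind it; z points along the fingers, x is the direction in which the jaws open and shut, and the axes are right-handed (so a half turn about z gives the same grasp; the last joint's range is limited). The gripper opens to 91 mm and grips with 3 to 60 N. Pads are 32 mm wide; open, the fingers measure 118 mm over their backs; the gripper's body (76 mm by 178 mm) begins 60 mm behind the grasp point.
Start: joints at [-0.02, 0.32, 1.565, -0, 1.257, -0.02], TCP at [0.575, 0, 0.214] pointing down, gripper open.
Joint ranges: [-3.11, 3.11], [-0.84, 2.01], [0.21, 2.61], [-1.34, 4.49], [0.05, 2.63], [-2.56, 2.56]. Speed limits (rad/s): [2.57, 2.57, 3.14, 3.14, 3.14, 3.14].

## Interface

Orientations are given as a rotation vector (axis times angle).
In Python, from plant import ctrl gives the robot as it stands. The module is installed in compiled form; this text tells all that it offers.
- The arm moves only by the tool step_arm, never from a script. Its argument "plan" is a list of rows, each a list of 7 numbers: the shift along the world's x, y, z in mm, then the turn, a rotation vector about the world's x, y, z in rad, then the gripper command: -1 is shut, 1 is fully open, values between are in proportion. A call has 1 to 5 rows; each row is the pose to reach, as a shift and turn from the pose measured when the call began; what a row does not reach only later rows make up. A row lasts 1/12 s, in which the tool goes at most 41.7 mm and 7.16 degrees, less where a joint would pass 70% of its speed; a pose out of reach is approached as far as the arm can. A call with a gripper value outside its range is refused whole. The fingers move at their own pace and stop on an object; "newtons" is the grip in N (left out, the last holds). Time passes only in rows, so rows that repeat a pose let the fingers close. It gives the time, the measured TCP pose, the force and the opening at its end, in the units of the state.
- ctrl.observe(): the state, without advancing time (a new reading comes with each control period).
- ctrl.capture(name): name is "scene" or "side" or "wrist"; returns a dict with "image" (480x640x3 uint8, red, green, blue), "intrinsics" (3x3 intrinsics, pixels), "R" (3x3) and "t" (3): a world point X has camera coordinates R X + t. Camera axes: x right, y down, z forward; pixel columns grow to the right and rows downward; lengths in m; the calibration is good to about 2 mm. The wrist camera is an equidistant fisheye: a pixel r from the principal point sees the ray r / f radians off the axis. A picture is of the moment at which its call begins. There is no depth.
- ctrl.close_job(): hands the job in, once; it reports no verdict.
The state is a dict: "t": time; "q": joint angles; "dq": joint speeds; "tau": joint torques, N m; "ee_pos": TCP position; "ee_rot": TCP orientation; "force": force on the tool from outside, world axes, zero at the start; "wrist_torque": the same for the moment, N m; "width": finger opening in m.
Only numpy, scipy, OpenCV 4.12 (cv2) and the standard library are available. Lean on these libraries where they do the work, as an engineer would, in place of code of your own. Each camera call takes 0.05 s, during which the arm holds its last target.

## Task

Pick up the maple comb with the brass rail and, keeping clear of the wooden tool strip above, lay it flat on the sloping loading floor of the chute, turned so that its rail lines up with the tall slot of the blue keyed tunnel, and only then let go. It must slide down through the tunnel and come to rest against the stop at the bottom; leave the other parts on the bench where they are.

Things in the scene. Friction and masses are not known exactly. Their poses are not given: they have to be found in the camera images.
- comb_mid (a point): Loose comb, 170 g: maple slab 80 (x) x 34 (y) x 12 mm thick, with a brass rail on top, 78 (x) x 10 thick (y) x 22 mm tall. Origin: middle of length and width, 17 mm above the underside (overall height 34); z from slab to rail. The rail's mid-plane is 7 mm to +y of centre; slotted maple shows on the -y side. Lies on the bench rail up, yaw varies. Grip the rail across its 10 mm.
- slide: Fixed slippery metal slide, sloping 35 deg down towards the robot. x points UP the slope, z square to the floor. Origin: on the floor, middle of the loading area, 165 mm above the bench. Loading area: x +55 to -45 mm, side walls 9 mm high, 56 mm apart, then funnelling to 39 mm apart at x -75. A comb laid flat has comb_mid 17 mm above the floor; once released it slides by itself.
- slide_tunnel (a point): Blue keyed tunnel on the slide, axes as the slide; this point: on the floor at the middle of its upper mouth (slide x = -90 mm). 50 mm long, 39 high. Its roof is 16 mm above the floor, but for a tall slot at y -1 to +15 mm, open at the top, for the rail. The comb passes only rail up with its x, y, z along the slide's x, y, z (rail on the +y side); turned end for end it jams.
- slide_stop (a point): Upright stop plate at the slide's low end, 24 mm high; this point: on the floor at its upper face (slide x = -235 mm). A comb resting against it has its middle 40 mm up the slope from here.
- strip: Fixed wooden tool strip on two posts above the loading area. Origin on the bench below the slide's origin, z up, same yaw as the slide. Strip: x +12 to +32, y +-150, z 294 to 328 mm; 14 mm posts at x 22, y +-140; cover plate and file hang on its far side to z 170. A gripper pointing straight down at the loading area would hit it; tilted with the slope, leaning to the robot, it is clear.
- reed_plate: Loose brass reed plate, 105 x 30 x 4 mm, origin centre of underside; bystander.
- magnet: Loose black ceramic magnet block, 40 x 22 x 14 mm, origin centre of underside; bystander.
- spare_comb: Loose plain flat maple comb without rail, 100 x 28 x 7 mm, origin centre of underside; bystander.

How it is judged:
By the outcome, as a careful person would: the job done as asked, in the order asked, and still so for the second after the job is handed in, with the robot touching nothing.
It also fails if it takes over 43 s, if anything falls off the work surface, if the arm or the gripper's body presses on something with over 40 N, if the wrist force passes 120 N, or if a joint passes its speed limit or range.

## Working session

There is one attempt and no reset: what is moved stays moved. The work goes in short steps, Python scripts to look and compute and a tool call to move; the robot and the scene stay as the last step left them, time stands still between calls to the robot, and variables do not carry over. Pictures are saved under pics/ and viewed, and the job is handed in when it is done.

Besides the shell and the picture viewer there is one more tool, called after "Emit:" by a JSON object that holds its "name" and its "arguments". step_arm: Moves the arm, as the interface text tells. Its arguments: {"type":"object","properties":{"plan":{"type":"array"},"newtons":{"type":"number"}},"required":["plan"]}

```bash
mkdir -p pics; ls
python3 - <<'E'
from plant import ctrl
import cv2,numpy as np,pickle
print(ctrl.observe())
d={}
for n in ["scene","side","wrist"]:
    c=ctrl.capture(n); d[n]=c
    cv2.imwrite(f"pics/{n}0.png",c["image"][:,:,::-1])
    print(n,c["intrinsics"].tolist(),np.round(c["R"],4).tolist(),np.round(c["t"],4).tolist(), (-c["R"].T@c["t"]).round(3))
pickle.dump(d,open("cap0.pkl","wb"))
E
```

```text
pics
{'t': 0.0, 'q': array([-2.00303585e-02,  3.20255410e-01,  1.56567357e+00, -7.97538296e-06,
        1.25740807e+00, -2.00011037e-02]), 'dq': array([ 0.0001887 , -0.00049217, -0.00052922,  0.00073151,  0.00148098,
       -0.00042092]), 'tau': array([-5.01459035e-04, -4.12465632e+01, -2.31973493e+01,  7.28826877e-02,
        4.58198413e-02, -1.41870069e-04]), 'ee_pos': array([ 5.74487893e-01, -8.97740225e-06,  2.13143369e-01]), 'ee_rot': array([-3.14156413e+00,  4.20804370e-05,  2.73975850e-03]), 'force': array([ 1.4503909 , -0.01828855, -0.63136494]), 'wrist_torque': array([-0.00168543,  0.00241194,  0.05875942]), 'width': 0.09119861877792076}
scene [[576.9802471817346, 0.0, 321.5863267821907], [0.0, 576.9802471817346, 232.2223990019925], [0.0, 0.0, 1.0]] [[0.9868, 0.1602, 0.0216], [0.1207, -0.6407, -0.7582], [-0.1076, 0.7509, -0.6516]] [-0.5048, 0.0397, 1.3813] [ 0.642 -0.931  0.941]
side [[590.4232878885285, 0.0, 313.36216205144245], [0.0, 590.4232878885285, 243.72461357321677], [0.0, 0.0, 1.0]] [[0.8252, -0.5648, 0.0011], [-0.3774, -0.5529, -0.7429], [0.4202, 0.6126, -0.6694]] [-0.4269, 0.2851, 1.203] [-0.046 -0.82   1.018]
wrist [[371.64829954431775, 0.0, 314.1901687325566], [0.0, 371.64829954431775, 238.07968404537624], [0.0, 0.0, 1.0]] [[1.0, 0.0005, -0.0017], [0.0009, -0.9699, 0.2433], [-0.0015, -0.2433, -0.9699]] [-0.5743, -0.0266, 0.3896] [0.575 0.069 0.383]
```

View pics/scene0.png

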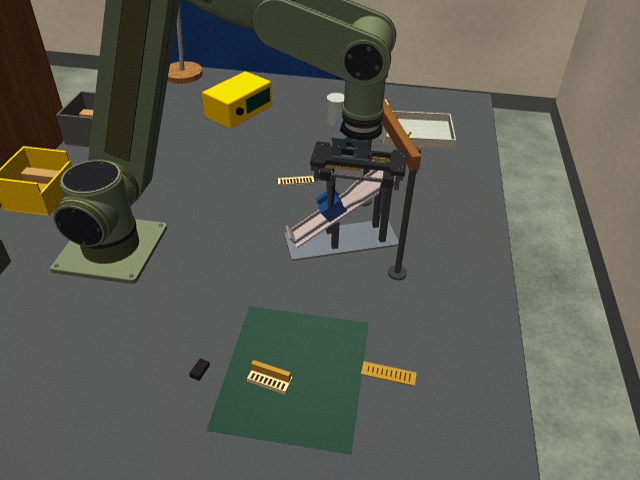

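View pics/side0.png

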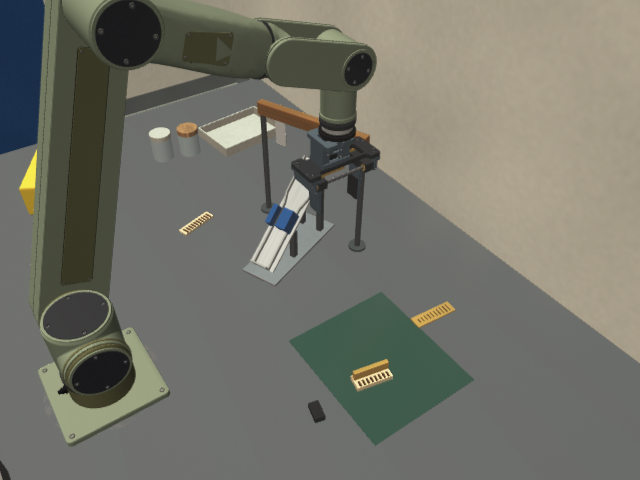

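View pics/wrist0.png

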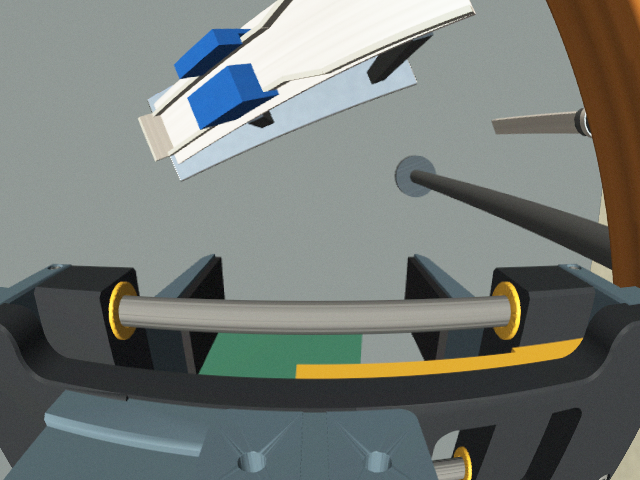

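The scene view shows the comb at about (270,376) on the green mat, with the rail on its far side. The chute is at (345,210), with its blue tunnel at (330,206). The side view has the comb at (372,375). The wrist view shows the tunnel at (225,85) and the stop at (155,138). I'll zoom in next.

Run:
```python
import cv2,pickle,numpy as np
d=pickle.load(open("cap0.pkl","rb"))
def crop(n,x0,y0,w,h,s,out):
    im=d[n]["image"][y0:y0+h,x0:x0+w,::-1]
    return cv2.resize(im,(w*s,h*s),interpolation=cv2.INTER_CUBIC)
a=crop("scene",240,350,60,50,6,0); b=crop("side",340,350,60,50,6,0)
cv2.imwrite("pics/comb_z.png",np.hstack([a,b]))
a=crop("scene",275,150,130,110,3,0); b=crop("side",235,150,130,130,3,0)
a=cv2.copyMakeBorder(a,0,60,0,0,cv2.BORDER_CONSTANT)
cv2.imwrite("pics/slide_z.png",np.hstack([a,b]))
```

```text
(no output)
```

View pics/comb_z.png

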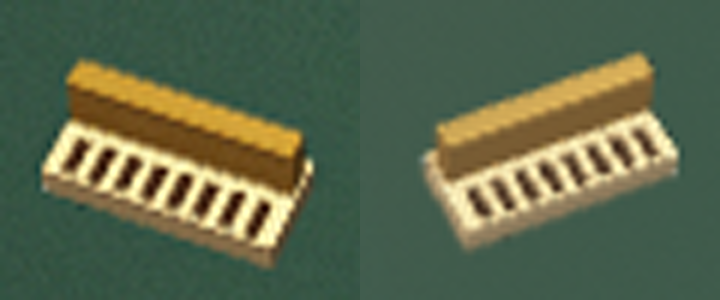

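View pics/slide_z.png

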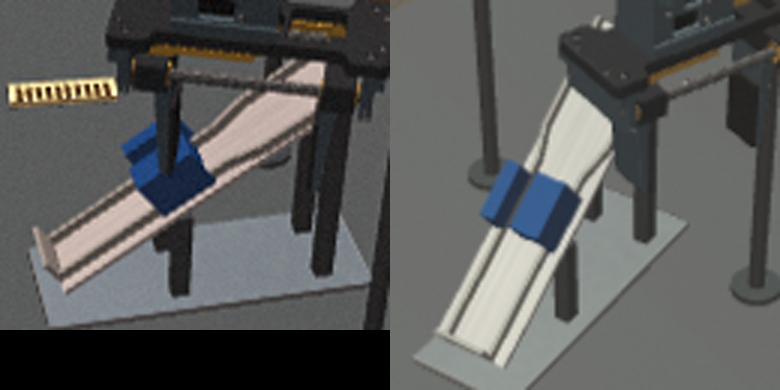

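```bash
cat > h.py <<'E'
import numpy as np,cv2,pickle
from scipy.spatial.transform import Rotation as Ro
def ray(c,u,v,fish=False):
    K=c["intrinsics"];x=(u-K[0,2])/K[0,0];y=(v-K[1,2])/K[1,1]
    if fish:
        r=np.hypot(x,y);s=np.sin(r)/r if r>1e-9 else 1.;dc=np.array([x*s,y*s,np.cos(r)])
    else: dc=np.array([x,y,1.])
    dw=c["R"].T@dc; return -c["R"].T@c["t"],dw/np.linalg.norm(dw)
def onz(c,u,v,z,fish=False):
    o,d=ray(c,u,v,fish);return o+d*(z-o[2])/d[2]
def tri(rs):
    A=np.zeros((3,3));b=np.zeros(3)
    for o,d in rs:
        P=np.eye(3)-np.outer(d,d);A+=P;b+=P@o
    X=np.linalg.solve(A,b)
    return X,[float(np.linalg.norm((np.eye(3)-np.outer(d,d))@(X-o)))for o,d in rs]
def proj(c,X,fish=False):
    p=c["R"]@X+c["t"];K=c["intrinsics"]
    if fish:
        th=np.arctan2(np.hypot(p[0],p[1]),p[2]);s=th/np.hypot(p[0],p[1]);q=p[:2]*s
    else:q=p[:2]/p[2]
    return q[0]*K[0,0]+K[0,2],q[1]*K[1,1]+K[1,2]
E
python3 - <<'E'
from h import *
d=pickle.load(open("cap0.pkl","rb"))
for n,(x0,y0) in {"scene":(240,350),"side":(340,350)}.items():
    c=d[n]; im=c["image"][y0:y0+50,x0:x0+60].astype(int)
    s=6
    big=cv2.resize(im.astype(np.uint8),None,fx=s,fy=s,interpolation=cv2.INTER_CUBIC)
    hsv=cv2.cvtColor(big,cv2.COLOR_RGB2HSV)
    print(n,[hsv[y,x].tolist() for y,x in ([(100,180),(135,180),(180,100)] if n=="scene" else [(95,180),(140,200),(200,160)])])
    thr=160
    m=((hsv[...,1]>90)&(hsv[...,2]>thr)&(hsv[...,0]<30)).astype(np.uint8)
    k,lab,st,ce=cv2.connectedComponentsWithStats(m)
    i=1+np.argmax(st[1:,4]); vs,us=np.where(lab==i)
    pts=np.array([onz(c,(u+.5)/s-.5+x0,(v+.5)/s-.5+y0,0.034)[:2] for u,v in zip(us,vs)])
    r=cv2.minAreaRect((pts*1000).astype(np.float32)); print(r, pts.mean(0))
    print(cv2.boxPoints(r).round(1).tolist())
    ev,V=np.linalg.eigh(np.cov(pts.T)); print("yaw",np.degrees(np.arctan2(V[1,1],V[0,1])), np.sqrt(ev*12)*1000)
E
```

```text
scene [[21, 190, 221], [17, 188, 114], [18, 119, 144]]
((459.6408996582031, -291.1935729980469), (9.653656959533691, 77.23954010009766), 78.54426574707031) [ 0.46017233 -0.29131961]
[[420.79998779296875, -288.29998779296875], [496.5, -303.6000061035156], [498.3999938964844, -294.1000061035156], [422.70001220703125, -278.79998779296875]]
yaw 168.49716366214813 [ 8.95500157 76.8367016 ]
side [[20, 151, 213], [19, 137, 171], [23, 81, 243]]
((457.70892333984375, -291.0224609375), (10.004623413085938, 78.0870361328125), 78.44563293457031) [ 0.45777006 -0.29104219]
[[418.5, -288.1000061035156], [495.0, -303.70001220703125], [497.0, -293.8999938964844], [420.5, -278.29998779296875]]
yaw 168.5409146440348 [ 9.24392345 77.11222851]
```

Both views agree on the rail: centre at (0.459,−0.291), yaw −11.5°, 77–78 × 10 mm, which matches the given sizes. Before moving I'll locate the strip posts, the magnet and the rough slide axis.

Run:
```python
from h import *
d=pickle.load(open("cap0.pkl","rb"));S,D,W=d["scene"],d["side"],d["wrist"]
print("post near",onz(S,398,272,0),onz(D,357,245,0),onz(W,415,176,0,True))
print("post far side",onz(D,268,208,0))
print("strip end scene (416,160) z.3",onz(S,416,160,.311))
print("magnet",onz(S,200,369,.01),"plate",onz(S,388,373,0))
# slide stop: triangulate stop plate bottom corners: scene zoom, side zoom
z3=lambda x,y,x0,y0:(x0+x/3,y0+y/3)
print("tunnel mouth-ish wrist base corners",onz(W,150,100,0,True),onz(W,180,180,0,True),onz(W,416,84,0,True))
```

```text
post near [0.68419388 0.04641594 0.        ] [0.68294508 0.04359025 0.        ] [0.6806353  0.04069075 0.        ]
post far side [0.57291922 0.30293425 0.        ]
strip end scene (416,160) z.3 [0.68620106 0.04573412 0.311     ]
magnet [ 0.32240431 -0.30121728  0.01      ] plate [ 0.68200383 -0.23919399  0.        ]
tunnel mouth-ish wrist base corners [0.39583802 0.12760654 0.        ] [ 4.29607975e-01  3.75106237e-02 -5.55111512e-17] [0.68032938 0.13869731 0.        ]
```

The posts come out 281 mm apart (280 expected). That gives a slide yaw of about 23° and a slide origin near (0.608,0.165,0.165). Now I'll move above the comb.

Emit:
{"name": "step_arm", "arguments": {"plan": [[-14, -34, 0, 0, 0, 0, 0], [-28, -68, 0, 0, 0, 0.08, 0], [-42, -102, 0, 0, 0, 0.2, 0], [-56, -136, 0, 0, 0, 0.32, 0], [-70, -170, 0, 0, 0, 0.44, 0]], "newtons": 25}}

```text
t: 0.57
ee_pos: [0.5045, -0.1692, 0.2131]
ee_rot: [3.066, 0.684, -0.003]
force: [-0.0, -0.0, -1.2]
width: 0.0609
```

Emit:
{"name": "step_arm", "arguments": {"plan": [[-14, -34, -15, 0, 0, 0.12, 0], [-28, -68, -30, 0, 0, 0.24, 0], [-42, -100, -45, 0, 0, 0.36, 0], [-46, -120, -60, 0, 0, 0.48, 0], [-46, -121, -80, 0, 0, 0.6, 0]]}}

```text
t: 0.98
ee_pos: [0.4576, -0.2944, 0.1329]
ee_rot: [2.727, 1.551, -0.003]
force: [0.7, -0.4, 0.2]
width: 0.0456
```

```bash
cat > st.py <<'E'
from h import *
from plant import ctrl
s=ctrl.observe();R=Ro.from_rotvec(s["ee_rot"]).as_matrix()
print("t",round(s["t"],2),"p",(s["ee_pos"]*1000).round(1),"q",s["q"].round(2),"F",s["force"].round(1),"w",round(s["width"]*1000,1))
print(R.round(3).tolist(), "yaw x",np.degrees(np.arctan2(R[1,0],R[0,0])).round(2))
E
python3 st.py
```

```text
t 0.98 p [ 457.6 -294.4  132.9] q [-0.59  0.34  1.76 -0.    1.04 -1.62] F [ 0.7 -0.4  0.2] w 45.6
[[0.511, 0.859, 0.0], [0.859, -0.511, -0.004], [-0.004, 0.002, -1.0]] yaw x 59.26
```

Emit:
{"name": "step_arm", "arguments": {"plan": [[1.4, 3.4, -20, 0, 0, 0.12, 0], [1.4, 3.4, -40, 0, 0, 0.24, 0], [1.4, 3.4, -60, 0, 0, 0.336, 0], [1.4, 3.4, -68, 0, 0, 0.336, 0], [1.4, 3.4, -68, 0, 0, 0.336, 0]]}}

```text
t: 1.4
ee_pos: [0.4577, -0.2902, 0.0629]
ee_rot: [-2.435, -1.984, 0.004]
force: [0.5, -0.6, 0.3]
width: 0.0458
```

```bash
python3 - <<'E'
from h import *
from plant import ctrl
d={}
for n in ["scene","side","wrist"]:
    c=ctrl.capture(n); d[n]=c
pickle.dump(d,open("cap1.pkl","wb"))
cv2.imwrite("pics/wrist1.png",d["wrist"]["image"][:,:,::-1])
def crop(n,x0,y0,w,h,s):
    im=d[n]["image"][y0:y0+h,x0:x0+w,::-1]
    return cv2.resize(im,(w*s,h*s),interpolation=cv2.INTER_CUBIC)
a=crop("scene",275,140,130,130,3);b=crop("side",235,150,130,130,3)
cv2.imwrite("pics/slide1.png",np.hstack([a,b]))
E
python3 st.py
```

```text
t 1.55 p [ 459.9 -291.4   65.9] q [-0.58  0.41  1.84 -0.    0.88 -1.95] F [ 0.8  0.3 -0. ] w 45.6
[[0.201, 0.98, 0.003], [0.98, -0.201, -0.005], [-0.004, 0.004, -1.0]] yaw x 78.43
```

View pics/wrist1.png

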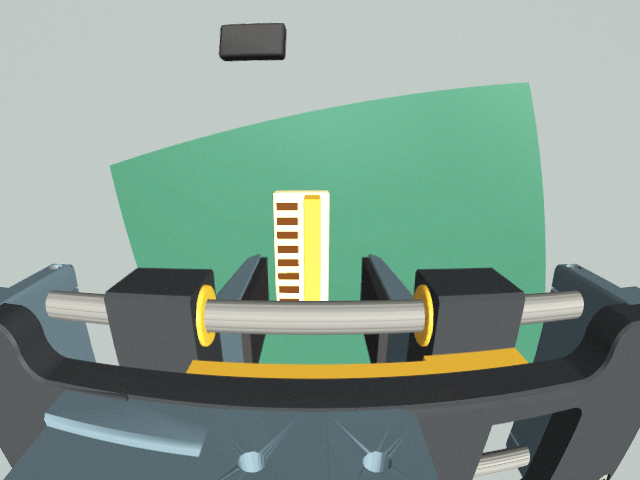

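View pics/slide1.png

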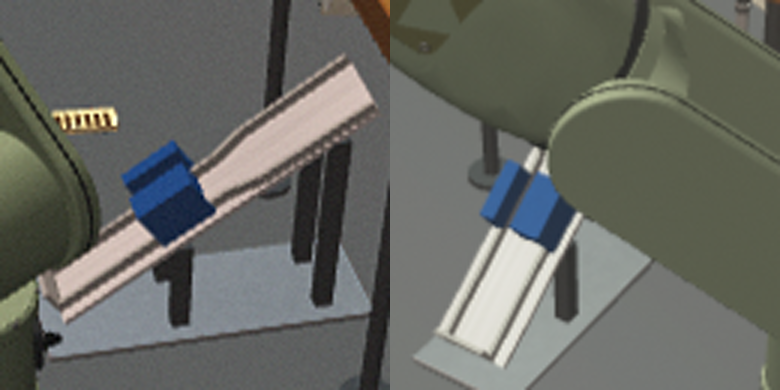

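The wrist view shows the rail centred between the open fingers at column ~312 and parallel to them. The scene view now shows the chute clear of the arm. I'll descend and grip.

Emit:
{"name": "step_arm", "arguments": {"plan": [[-0.5, 0, -25, 0, 0, 0, 0], [-0.5, 0, -42, 0, 0, 0, 0], [-0.5, 0, -50, 0, 0, 0, 0], [-0.5, 0, -50, 0, 0, 0, 0], [-0.5, 0, -50, 0, 0, 0, -0.6]]}}

```text
t: 1.97
ee_pos: [0.4599, -0.2918, 0.0167]
ee_rot: [2.429, 1.981, -0.0]
force: [0.4, -0.9, 0.7]
width: 0.0415
```

```bash
python3 st.py
```

```text
t 1.97 p [ 459.9 -291.8   16.7] q [-0.58  0.47  1.9  -0.    0.77 -1.95] F [ 0.4 -0.9  0.7] w 41.5
[[0.201, 0.98, 0.004], [0.98, -0.201, -0.006], [-0.005, 0.005, -1.0]] yaw x 78.41
```

Emit:
{"name": "step_arm", "arguments": {"plan": [[-0.5, 0, 0, 0, 0, 0, -1], [-0.5, 0, 0, 0, 0, 0, -1], [-0.5, 0, 0, 0, 0, 0, -1], [-0.5, 0, 0, 0, 0, 0, -1], [-0.5, 0, 0, 0, 0, 0, -1]], "newtons": 30}}

```text
t: 2.38
ee_pos: [0.4597, -0.292, 0.0172]
ee_rot: [2.428, 1.981, -0.0]
force: [-0.3, -0.1, 2.9]
width: 0.01
```

Emit:
{"name": "step_arm", "arguments": {"plan": [[0, 0, 0, 0, 0, 0, -1], [0, 0, 0, 0, 0, 0, -1], [0, 0, 0, 0, 0, 0, -1]]}}

```text
t: 2.63
ee_pos: [0.4596, -0.292, 0.0172]
ee_rot: [2.428, 1.981, -0.0]
force: [-1.0, -0.1, 0.2]
width: 0.0095
```

```bash
python3 st.py
```

```text
t 2.63 p [ 459.6 -292.    17.2] q [-0.59  0.47  1.9  -0.    0.77 -1.95] F [-1.  -0.1  0.2] w 9.5
[[0.201, 0.98, 0.005], [0.98, -0.201, -0.006], [-0.005, 0.006, -1.0]] yaw x 78.41
```

The grip holds at 9.5 mm on the rail. I'll lift, and then enlarge the views of the slide for its pose.

Emit:
{"name": "step_arm", "arguments": {"plan": [[0, 0, 20, 0, 0, 0, -1], [-2, 5, 50, 0, 0, 0, -1], [-4, 10, 85, 0, 0, 0, -1], [-6, 15, 120, 0, 0, 0, -1], [-6, 15, 150, 0, 0, 0, -1]]}}

```text
t: 3.05
ee_pos: [0.453, -0.276, 0.169]
ee_rot: [2.428, 1.982, 0.0]
force: [0.0, -0.3, -1.1]
width: 0.0099
```

```bash
python3 st.py
python3 - <<'E'
from h import *
d=pickle.load(open("cap1.pkl","rb"));e=pickle.load(open("cap0.pkl","rb"))
def crop(c,x0,y0,w,h,s):
    im=c["image"][y0:y0+h,x0:x0+w,::-1]
    return cv2.resize(im,(w*s,h*s),interpolation=cv2.INTER_CUBIC)
a=crop(d["scene"],310,180,40,45,10);b=crop(d["side"],260,195,40,45,10)
cv2.imwrite("pics/tun1.png",np.hstack([a,b]))
a=crop(d["scene"],285,225,35,25,10);b=crop(d["side"],240,250,40,25,10)
cv2.imwrite("pics/stop1.png",np.hstack([a,b]))
E
```

```text
t 3.05 p [ 453. -276.  169.] q [-0.57  0.28  1.74 -0.    1.11 -1.94] F [ 0.  -0.3 -1.1] w 9.9
[[0.201, 0.98, 0.005], [0.98, -0.201, -0.006], [-0.005, 0.006, -1.0]] yaw x 78.43
```

View pics/tun1.png

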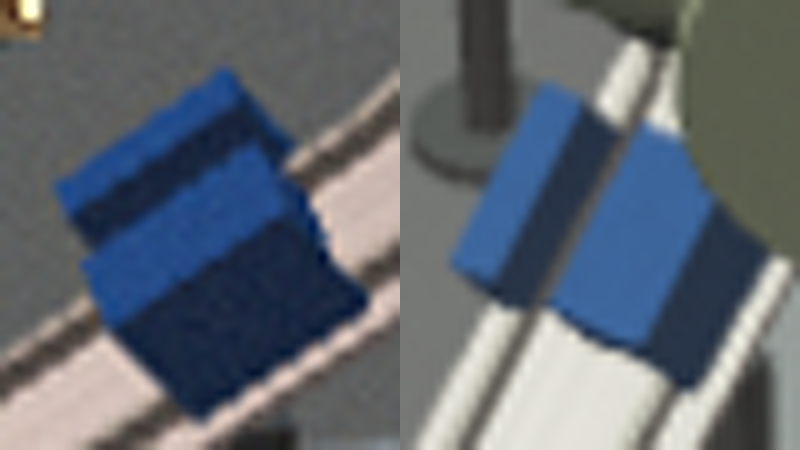

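View pics/stop1.png

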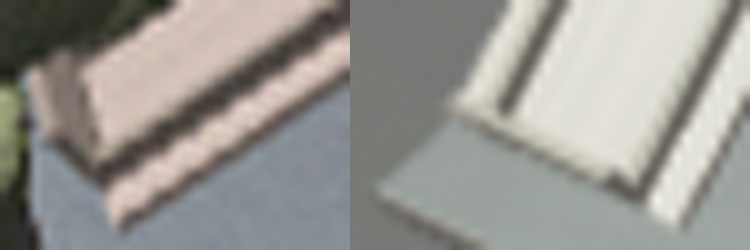

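Run:
```python
from h import *
d=pickle.load(open("cap1.pkl","rb"));S,D=d["scene"],d["side"]
P=dict(lo_m1=((85,262),(548,298)),lo_no=((115,327),(645,346)),up_m1=((255,143),(641,125)),lo_fo=((55,185),(452,262)),lo_15=((80,212),(497,280)),up_fo=((228,68),(548,82)),up_15=((240,98),(584,104)))
psi=np.radians(23)
def model(psi):
    x=np.array([np.cos(psi)*np.cos(np.radians(35)),np.sin(psi)*np.cos(np.radians(35)),np.sin(np.radians(35))])
    y=np.array([-np.sin(psi),np.cos(psi),0]);return np.c_[x,y,np.cross(x,y)]
X={}
for k,(a,b) in P.items():
    p,r=tri([ray(S,310+(a[0]+.5)/10-.5,180+(a[1]+.5)/10-.5),ray(D,260+(b[0]-400+.5)/10-.5,195+(b[1]+.5)/10-.5)])
    X[k]=p;print(k,(p*1000).round(1),np.round(np.array(r)*1000,2))
for a,b in [("up_m1","lo_m1"),("up_fo","lo_fo"),("up_15","lo_15")]:
    v=X[a]-X[b];print(a,b,np.linalg.norm(v)*1000,"yaw",np.degrees(np.arctan2(v[1],v[0])),"pitch",np.degrees(np.arcsin(v[2]/np.linalg.norm(v))))
v=X["lo_fo"]-X["lo_no"];print("width",np.linalg.norm(v)*1000,"yaw",np.degrees(np.arctan2(-v[0],v[1])),v*1000)
M=model(np.radians(23))
loc=dict(lo_m1=(-140,-1,39),up_m1=(-90,-1,39),lo_15=(-140,15,39),up_15=(-90,15,39))
for k,l in loc.items(): print(k,"origin est",((X[k]*1000)-M@np.array(l)).round(1))
# top end corners in scene, stop
for nm,(u,v) in dict(topL=(345,57),topR=(378,98)).items():
    pass
```

```text
lo_m1 [482.6 112.8 115.6] [0.59 0.59]
lo_no [493.2  87.4 115.8] [1.16 1.16]
up_m1 [518.9 128.  142.9] [0.41 0.41]
lo_fo [470.9 137.8 116.4] [0.49 0.49]
lo_15 [478.  129.4 114.5] [1.49 1.49]
up_fo [508.8 153.5 144.1] [0.68 0.68]
up_15 [512.9 144.2 142.2] [1.14 1.14]
up_m1 lo_m1 47.891222219484256 yaw 22.595886226565046 pitch 34.663481389102394
up_fo lo_fo 49.49113533631184 yaw 22.54968768187679 pitch 34.08509618152873
up_15 lo_15 46.93995343733047 yaw 22.898990111140904 pitch 36.21131378531746
width 55.15386646385016 yaw 23.89539151375996 [-22.3397948   50.42356148   0.58906849]
lo_m1 origin est [608.3 167.3 164. ]
up_m1 origin est [607.  166.4 162.5]
lo_15 origin est [610.  169.2 162.9]
up_15 origin est [607.2 167.9 161.9]
```

The tunnel's slot edges triangulate consistently: length 47–49 mm (50 expected), yaw 22.5–23.9°, pitch 34–36°. The slide origin comes out at about (608,167,163–165). Next I'll compute the pre-place and place poses.

```bash
cat >> h.py <<'E'
def model(psi):
    a=np.radians(35);x=np.array([np.cos(psi)*np.cos(a),np.sin(psi)*np.cos(a),np.sin(a)])
    y=np.array([-np.sin(psi),np.cos(psi),0]);return np.c_[x,y,np.cross(x,y)]
M=model(np.radians(23.0));O=np.array([608.,167,165])
RT=np.c_[M[:,1],M[:,0],-M[:,2]]
def goal(s,l):
    R=Ro.from_rotvec(s["ee_rot"]);T=O+M@np.array(l)
    return T,T-s["ee_pos"]*1000,(Ro.from_matrix(RT)*R.inv()).as_rotvec()
E
cat > go.py <<'E'
import sys;from h import *
from plant import ctrl
s=ctrl.observe();p=s["ee_pos"]*1000
T,d,r=goal(s,[float(a) for a in sys.argv[1:4]])
print("t",round(s["t"],2),"slide-frame tcp",(M.T@(p-O)).round(1),"target",T.round(1),"shift",d.round(1),"rot",r.round(3),"F",s["force"].round(1),"w",round(s["width"]*1000,1),"q",s["q"].round(2))
E
python3 go.py 5 7 137
```

```text
t 3.05 slide-frame tcp [-256.4 -347.3  184.4] target [536.7 144.3 280.1] shift [ 83.7 420.4 111.1] rot [ 0.066 -0.611  0.586] F [ 0.  -0.3 -1.1] w 9.9 q [-0.57  0.28  1.74 -0.    1.11 -1.94]
```

Emit:
{"name": "step_arm", "arguments": {"plan": [[0, 25, 24, 0, 0, 0, -1], [0, 55, 48, 0.006, -0.05, 0.05, -1], [0, 88, 72, 0.013, -0.12, 0.12, -1], [0, 121, 96, 0.02, -0.19, 0.19, -1], [0, 154, 120, 0.027, -0.26, 0.25, -1]]}}

```text
t: 3.47
ee_pos: [0.4524, -0.1203, 0.2898]
ee_rot: [2.046, 2.156, 0.331]
force: [0.6, 0.2, -1.1]
width: 0.0097
```

Emit:
{"name": "step_arm", "arguments": {"plan": [[0, 34, 2, 0.008, -0.07, 0.068, -1], [0, 68, 4, 0.016, -0.14, 0.136, -1], [5, 102, 6, 0.024, -0.21, 0.2, -1], [15, 136, 8, 0.03, -0.28, 0.26, -1], [25, 170, 10, 0.038, -0.34, 0.32, -1]]}}

```text
t: 3.88
ee_pos: [0.476, 0.0511, 0.2996]
ee_rot: [1.514, 2.259, 0.709]
force: [0.7, 0.5, -1.6]
width: 0.0098
```

```bash
python3 go.py 5 7 137
```

```text
t 3.88 slide-frame tcp [-59.4 -55.1 205.9] target [536.7 144.3 280.1] shift [ 60.7  93.2 -19.5] rot [-0.001 -0.006  0.01 ] F [ 0.7  0.5 -1.6] w 9.8 q [-0.11 -0.15  2.03  0.41  0.76 -2.3 ]
```

Emit:
{"name": "step_arm", "arguments": {"plan": [[10, 25, 0, 0, 0, 0, -1], [25, 50, -3, 0, 0, 0.005, -1], [42, 72, -9, 0, -0.003, 0.01, -1], [60, 93, -19, -0.001, -0.006, 0.01, -1], [60.7, 93.2, -19.5, -0.001, -0.006, 0.01, -1]]}}

```text
t: 4.3
ee_pos: [0.5372, 0.1473, 0.2776]
ee_rot: [1.498, 2.271, 0.712]
force: [-0.6, -0.4, -2.2]
width: 0.0099
```

```bash
python3 go.py 5 7 20
python3 - <<'E'
from h import *
from plant import ctrl
d={n:ctrl.capture(n) for n in ["scene","side","wrist"]}
pickle.dump(d,open("cap2.pkl","wb"))
cv2.imwrite("pics/wrist2.png",d["wrist"]["image"][:,:,::-1])
def crop(n,x0,y0,w,h,s):
    im=d[n]["image"][y0:y0+h,x0:x0+w,::-1]
    return cv2.resize(im,(w*s,h*s),interpolation=cv2.INTER_CUBIC)
a=crop("scene",275,100,130,150,3);b=crop("side",235,120,130,150,3)
cv2.imwrite("pics/pre2.png",np.hstack([a,b]))
E
```

```text
t 4.3 slide-frame tcp [  4.9   9.6 134. ] target [598.5 170.6 184.3] shift [ 61.3  23.2 -93.3] rot [ 0.    -0.004 -0.003] F [-0.6 -0.4 -2.2] w 9.9 q [ 0.16 -0.02  1.97  0.24  0.61 -1.97]
```

View pics/wrist2.png

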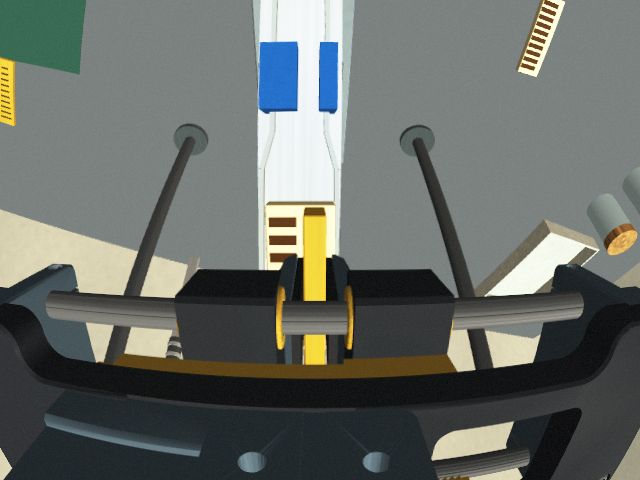

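View pics/pre2.png

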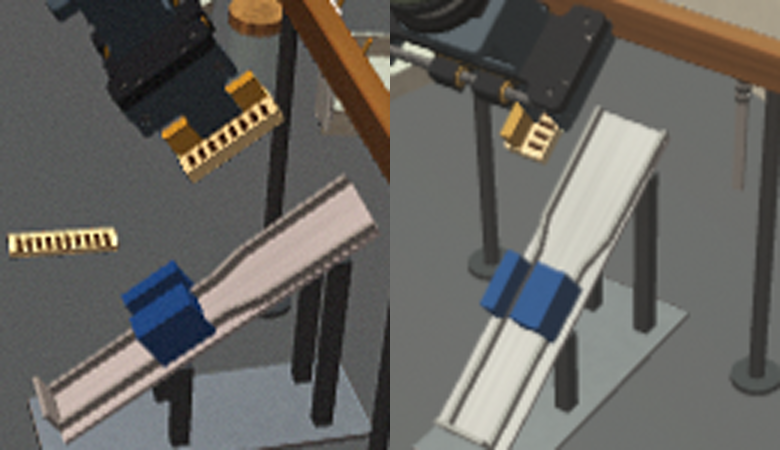

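The comb is held parallel to the chute with the rail at column 315 and the slotted side at left (−y). The tunnel slot is at columns 298–320. I'll check the lateral alignment in the slide frame.

Run:
```python
from h import *
d=pickle.load(open("cap2.pkl","rb"));W=d["wrist"]
def onsl(u,v,n):
    o,r=ray(W,u,v,True);o=M.T@(o*1000-O);r=M.T@r;return (o+r*(n-o[2])/r[2]).round(1)
im=W["image"];hsv=cv2.cvtColor(im,cv2.COLOR_RGB2HSV)
m=((hsv[...,0]>95)&(hsv[...,0]<125)&(hsv[...,1]>180)).astype(np.uint8)
for v in (50,70,90,100):
    us=np.where(m[v])[0];g=np.split(us,np.where(np.diff(us)>3)[0]+1)
    print(v,[(int(a[0]),int(a[-1])) for a in g],[(onsl(a[0]-.5,v,39),onsl(a[-1]+.5,v,39)) for a in g])
# comb rail top end, slab edges
r=((hsv[...,0]>18)&(hsv[...,0]<32)&(hsv[...,1]>150)&(hsv[...,2]>200)).astype(np.uint8)
for v in (222,235,248):
    us=np.where(r[v,290:340])[0]+290;print("rail",v,us[0],us[-1])
s=M.T@(np.array([537.2,147.3,277.6])-O)
for v,u in [(235,304),(235,326),(222,304),(222,326)]: print(onsl(u,v,s[2]+17))
print("slab lower corners",onsl(265,203,s[2]-5),onsl(335,203,s[2]-5))
for v in (170,190): print("row",im[v,250:350:1].sum(1).tolist())
```

```text
50 [(260, 297), (320, 337)] [(array([-137.2,  -30.3,   39. ]), array([-136.3,   -2.9,   39. ])), (array([-136.3,   12.8,   39. ]), array([-136.5,   25.6,   39. ]))]
70 [(260, 296), (320, 336)] [(array([-121.8,  -30.1,   39. ]), array([-121.1,   -3.6,   39. ])), (array([-121. ,   12.8,   39. ]), array([-121.2,   24.9,   39. ]))]
90 [(259, 296), (319, 336)] [(array([-106.9,  -30.7,   39. ]), array([-106.2,   -3.5,   39. ])), (array([-106.2,   12.1,   39. ]), array([-106.3,   24.9,   39. ]))]
100 [(260, 296), (319, 336)] [(array([-99.4, -30. ,  39. ]), array([-98.9,  -3.5,  39. ])), (array([-98.8,  12.1,  39. ]), array([-99. ,  24.9,  39. ]))]
rail 222 303 325
rail 235 304 325
rail 248 304 325
[-27.1   4.6 151. ]
[-27.1  14.  151. ]
[-32.8   4.6 151. ]
[-32.8  14.  151. ]
slab lower corners [-37.7 -14.8 129. ] [-37.7  19.  129. ]
row [372, 379, 385, 381, 384, 386, 390, 516, 653, 697, 689, 679, 679, 636, 500, 714, 729, 734, 729, 724, 727, 728, 732, 734, 731, 732, 730, 727, 722, 724, 723, 727, 730, 734, 737, 731, 731, 726, 723, 729, 729, 724, 723, 723, 733, 738, 737, 734, 731, 732, 727, 727, 722, 719, 722, 722, 724, 728, 729, 720, 720, 718, 725, 726, 729, 727, 728, 730, 733, 734, 734, 733, 734, 730, 729, 729, 728, 731, 734, 734, 737, 737, 737, 669, 567, 684, 691, 685, 683, 722, 638, 463, 385, 384, 381, 383, 385, 379, 384, 382]
row [381, 383, 385, 378, 385, 377, 382, 381, 650, 687, 680, 684, 667, 597, 578, 729, 733, 737, 731, 727, 725, 730, 731, 733, 734, 732, 732, 727, 722, 720, 724, 727, 730, 731, 733, 734, 731, 728, 726, 729, 729, 728, 724, 725, 733, 734, 734, 736, 734, 735, 728, 724, 722, 721, 723, 724, 726, 726, 723, 721, 717, 720, 723, 726, 728, 726, 731, 727, 734, 733, 734, 735, 734, 731, 729, 724, 725, 734, 734, 734, 734, 737, 734, 681, 543, 682, 681, 683, 682, 724, 568, 378, 381, 377, 382, 385, 395, 382, 382, 394]
```

The wrist view puts the slot centre about 2 mm to −y of my model, and the rail is parallel to the slot. I'll aim for y ≈ 5.5, well inside the 56 mm walls, and descend along the slope normal.

```bash
python3 go.py 7 5.5 27; python3 go.py 7 5.5 17
```

```text
t 4.45 slide-frame tcp [  3.7   7.4 136.6] target [596.9 168.3 191.1] shift [ 61.1  23.9 -87.9] rot [ 0.001 -0.003 -0.001] F [-0.5 -0.  -1.4] w 9.5 q [ 0.16 -0.02  1.97  0.24  0.61 -1.97]
t 4.45 slide-frame tcp [  3.7   7.4 136.6] target [602.2 170.5 182.9] shift [ 66.4  26.1 -96.1] rot [ 0.001 -0.003 -0.001] F [-0.5 -0.  -1.4] w 9.5 q [ 0.16 -0.02  1.97  0.24  0.61 -1.97]
```

Emit:
{"name": "step_arm", "arguments": {"plan": [[15, 6, -22, 0, 0, 0, -1], [30, 12, -44, 0, 0, 0, -1], [46, 18, -66, 0, 0, 0, -1], [61, 23.4, -88, 0.001, -0.003, -0.001, -1], [61, 23.4, -88, 0.001, -0.003, -0.001, -1]]}}

```text
t: 4.87
ee_pos: [0.5959, 0.1667, 0.1864]
ee_rot: [1.505, 2.268, 0.708]
force: [-0.7, -0.3, -1.7]
width: 0.0096
```

Emit:
{"name": "step_arm", "arguments": {"plan": [[0, 0, 0, 0, 0, 0, -1]]}}

```text
t: 4.95
ee_pos: [0.5956, 0.1657, 0.186]
ee_rot: [1.507, 2.268, 0.706]
force: [0.2, 0.2, -1.0]
width: 0.0095
```

```bash
python3 - <<'E'
from h import *
from plant import ctrl
d={n:ctrl.capture(n) for n in ["scene","side","wrist"]}
pickle.dump(d,open("cap3.pkl","wb"))
a=d["wrist"]["image"][:300,200:430,::-1];a=cv2.resize(a,None,fx=2,fy=2,interpolation=cv2.INTER_CUBIC)
cv2.imwrite("pics/wrist3.png",a)
def crop(n,x0,y0,w,h,s):
    im=d[n]["image"][y0:y0+h,x0:x0+w,::-1]
    return cv2.resize(im,(w*s,h*s),interpolation=cv2.INTER_CUBIC)
a=crop("scene",300,130,100,100,4);b=crop("side",270,120,100,100,4)
cv2.imwrite("pics/pre3.png",np.hstack([a,b]))
E
python3 go.py 7 5 17
```

```text
t 5.1 slide-frame tcp [ 3.5  3.8 25.4] target [602.3 170.  182.9] shift [ 6.6  4.1 -4.8] rot [ 0.001 -0.006  0.003] F [-0.5 -0.1 -1.8] w 9.7 q [ 0.19  0.17  2.01  0.33  0.38 -2.05]
```

View pics/wrist3.png

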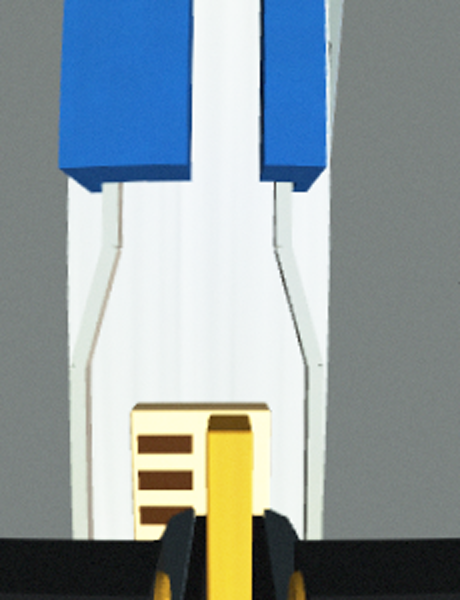

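View pics/pre3.png

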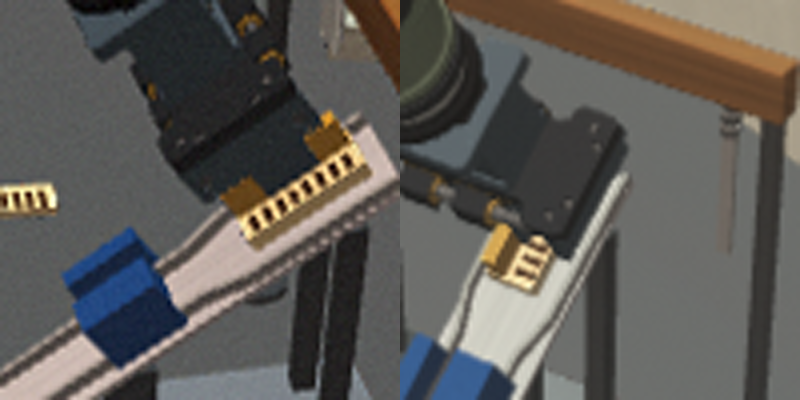

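The wrist view shows the slab centred between the walls (slab centre 201, walls 92–305) and the rail centre at 230 against a slot centre of 226. The slab still hovers slightly, and the strip is clear. I'll lower it onto the floor in small increments.

Emit:
{"name": "step_arm", "arguments": {"plan": [[1.3, 0.5, -2, 0, -0.003, 0.001, -1], [2.6, 1.1, -4.1, 0, -0.004, 0.002, -1], [3.2, 1.3, -4.9, 0, -0.004, 0.002, -1], [3.2, 1.3, -4.9, 0, -0.004, 0.002, -1]]}}

```text
t: 5.43
ee_pos: [0.5989, 0.1673, 0.1832]
ee_rot: [1.5, 2.265, 0.712]
force: [-0.1, -0.5, -1.8]
width: 0.0097
```

```bash
python3 go.py 4 4 17
```

```text
t 5.43 slide-frame tcp [ 3.7  3.8 19.7] target [600.5 168.2 181.2] shift [ 1.6  0.9 -2. ] rot [ 0.001 -0.001  0.001] F [-0.1 -0.5 -1.8] w 9.7 q [ 0.19  0.18  2.01  0.34  0.37 -2.06]
```

Not in contact yet (about 2.5 mm by the model). I'll go 1 mm at a time.

Emit:
{"name": "step_arm", "arguments": {"plan": [[0.5, 0.2, -0.8, 0, 0, 0, -1], [1.1, 0.4, -1.6, 0, 0, 0, -1], [1.1, 0.4, -1.6, 0, 0, 0, -1]]}}

```text
t: 5.68
ee_pos: [0.5991, 0.1675, 0.1827]
ee_rot: [1.499, 2.265, 0.713]
force: [-9.8, -3.5, 8.6]
width: 0.0096
```

```bash
python3 go.py 4 4 17
```

```text
t 5.68 slide-frame tcp [ 3.6  3.9 19.1] target [600.5 168.2 181.2] shift [ 1.3  0.7 -1.5] rot [ 0.001 -0.001  0.   ] F [-9.8 -3.5  8.6] w 9.6 q [ 0.19  0.18  2.01  0.34  0.37 -2.07]
```

Contact: about 13 N along the slope normal. I'll check the lie before letting go.

Run:
```python
from h import *
from plant import ctrl
s=ctrl.observe();print(M.T@s["force"],M.T@s["wrist_torque"],(M.T@(s["ee_pos"]*1000-O)).round(1))
d={n:ctrl.capture(n) for n in ["scene","side","wrist"]}
pickle.dump(d,open("cap4.pkl","wb"))
def crop(n,x0,y0,w,h,s):
    im=d[n]["image"][y0:y0+h,x0:x0+w,::-1]
    return cv2.resize(im,(w*s,h*s),interpolation=cv2.INTER_CUBIC)
a=crop("scene",345,155,50,50,8);b=crop("wrist",220,160,100,125,4)[:, :]
b=cv2.resize(crop("wrist",230,170,120,120,3),(400,400))
cv2.imwrite("pics/lie4.png",np.hstack([a,b]))
```

```text
[-3.6010435   0.65539291 12.99339193] [-0.12328949  0.8251828  -0.17232654] [ 3.6  3.9 19.1]
```

View pics/lie4.png

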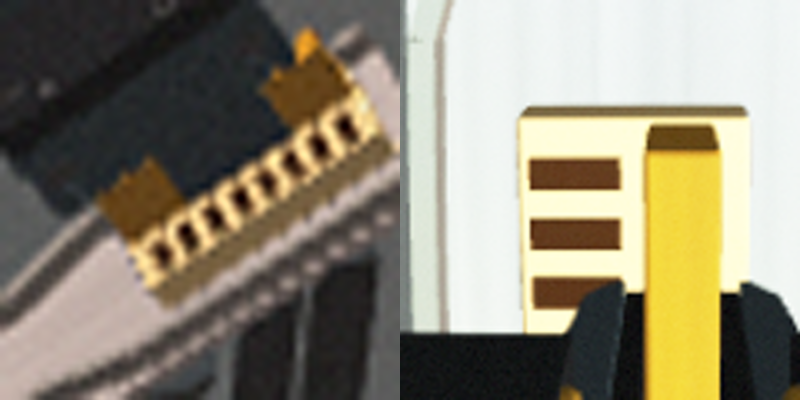

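Contact seems biased slightly towards the low end. I'll trim the pitch by about half a degree and ease off the preload.

Emit:
{"name": "step_arm", "arguments": {"plan": [[0, 0, 0.2, -0.003, 0.007, 0, -1], [0, 0, 0, -0.003, 0.007, 0, -1], [0, 0, 0, -0.003, 0.007, 0, -1]]}}

```text
t: 6.08
ee_pos: [0.5995, 0.1676, 0.1833]
ee_rot: [1.502, 2.269, 0.706]
force: [-3.4, -1.3, 3.3]
width: 0.0096
```

```bash
python3 - <<'E'
from h import *
from plant import ctrl
s=ctrl.observe();print(M.T@s["force"],M.T@s["wrist_torque"],(M.T@(s["ee_pos"]*1000-O)).round(1))
E
python3 go.py 4 4 17
```

```text
[-1.07299114  0.11749516  4.76408985] [ 0.02815729  0.27691731 -0.11355043] [ 4.3  3.9 19.3]
t 6.08 slide-frame tcp [ 4.3  3.9 19.3] target [600.5 168.2 181.2] shift [ 0.9  0.5 -2.1] rot [ 0.003 -0.006  0.   ] F [-3.4 -1.3  3.3] w 9.6 q [ 0.19  0.19  2.    0.33  0.38 -2.05]
```

The contact is now light (~6 N) and centred, so the comb lies flat and aligned. Releasing.

Emit:
{"name": "step_arm", "arguments": {"plan": [[0, 0, 0, 0, 0, 0, 0], [0, 0, 0, 0, 0, 0, 0], [0, 0, 0, 0, 0, 0, 0], [0, 0, 0, 0, 0, 0, 0], [0, 0, 0, 0, 0, 0, 0]]}}

```text
t: 6.5
ee_pos: [0.5997, 0.1677, 0.1833]
ee_rot: [1.502, 2.269, 0.706]
force: [0.4, -0.5, 0.2]
width: 0.0402
```

```bash
python3 go.py 4 4 17;python3 - <<'E'
from h import *
from plant import ctrl
d={n:ctrl.capture(n) for n in ["scene","side","wrist"]}
pickle.dump(d,open("cap5.pkl","wb"))
def crop(n,x0,y0,w,h,s):
    im=d[n]["image"][y0:y0+h,x0:x0+w,::-1]
    return cv2.resize(im,(w*s,h*s),interpolation=cv2.INTER_CUBIC)
a=crop("scene",275,140,120,120,3);b=crop("wrist",200,0,230,300,1)
b=cv2.resize(b,(276,360))
cv2.imwrite("pics/rel5.png",np.hstack([a,b]))
E
```

```text
t 6.5 slide-frame tcp [ 4.4  3.8 19.2] target [600.5 168.2 181.2] shift [ 0.8  0.5 -2.1] rot [ 0.003 -0.006  0.   ] F [ 0.4 -0.5  0.2] w 40.2 q [ 0.19  0.19  2.    0.33  0.38 -2.05]
```

View pics/rel5.png

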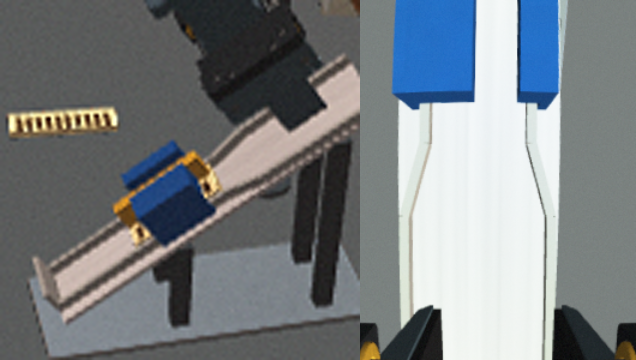

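The comb was passing through the tunnel (scene view, rail showing in the slot), and the loading floor is empty. I'll retreat along the slope normal.

Emit:
{"name": "step_arm", "arguments": {"plan": [[-10, -4, 16, 0, 0, 0, 0], [-24, -10, 37, 0, 0, 0, 0], [-38, -16, 59, 0, 0, 0, 0], [-53, -22, 82, 0, 0, 0, 0], [-63, -27, 98, 0, 0, 0, 0]]}}

```text
t: 7.07
ee_pos: [0.536, 0.1404, 0.2835]
ee_rot: [1.5, 2.268, 0.708]
force: [0.2, 0.3, 0.9]
width: 0.0456
```

Emit:
{"name": "step_arm", "arguments": {"plan": [[-10, -4, 16, 0, 0, 0, 0], [-20, -20, 30, 0, 0, 0, 0], [-30, -50, 40, 0, 0, 0, 0], [-30, -80, 50, 0, 0, 0, 0], [-30, -80, 50, 0, 0, 0, 0]]}}

```text
t: 7.48
ee_pos: [0.5072, 0.0561, 0.3366]
ee_rot: [1.501, 2.258, 0.707]
force: [0.5, 0.5, 0.8]
width: 0.0457
```

```bash
python3 st.py;python3 - <<'E'
from h import *
from plant import ctrl
d={n:ctrl.capture(n) for n in ["scene","side","wrist"]}
pickle.dump(d,open("cap6.pkl","wb"))
def crop(n,x0,y0,w,h,s):
    im=d[n]["image"][y0:y0+h,x0:x0+w,::-1]
    return cv2.resize(im,(w*s,h*s),interpolation=cv2.INTER_CUBIC)
a=crop("scene",275,170,90,90,4);b=crop("side",235,190,90,90,4)
cv2.imwrite("pics/end6.png",np.hstack([a,b]))
cv2.imwrite("pics/scene6.png",d["scene"]["image"][:,:,::-1])
E
```

```text
t 7.48 p [507.2  56.1 336.6] q [-0.09 -0.12  1.91  0.36  0.83 -2.23] F [0.5 0.5 0.8] w 45.7
[[-0.385, 0.755, 0.531], [0.923, 0.318, 0.217], [-0.006, 0.574, -0.819]] yaw x 112.65
```

View pics/end6.png

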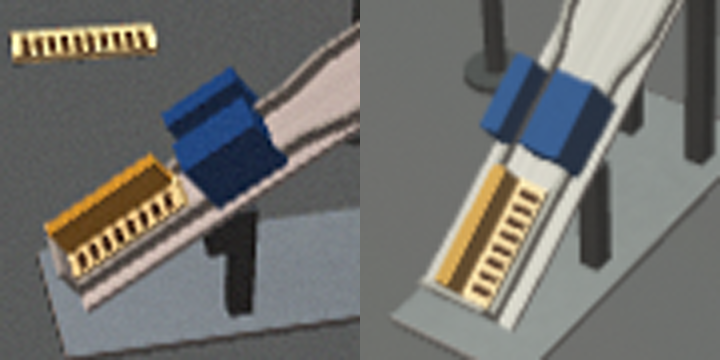

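View pics/scene6.png

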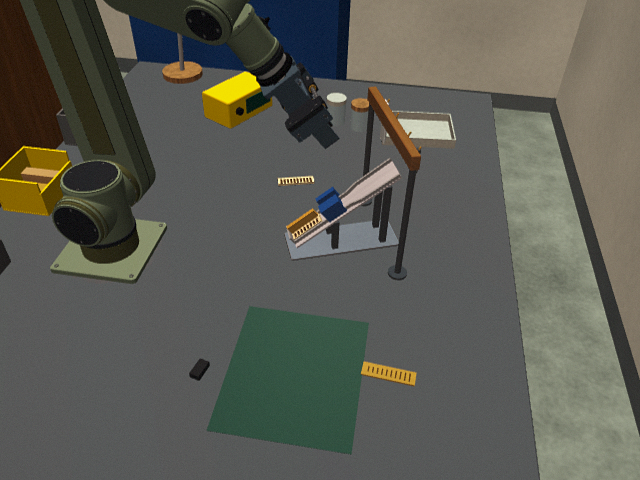

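The comb lies rail-up against the stop (scene ~(305,225)), and the bystanders look unmoved. One numeric check for position and stillness, then I'll hand in.

Run:
```python
from h import *
from plant import ctrl
d=pickle.load(open("cap6.pkl","rb"));e=pickle.load(open("cap0.pkl","rb"))
def px(n,x,y,x0,y0): return ray(d[n],x0+(x+.5)/4-.5,y0+(y+.5)/4-.5)
for k,a,b in [("rail top low, +y corner",(46,228),(435-360,282)),("rail top high, +y corner",(152,154),(497-360,165))]:
    p,r=tri([px("scene",*a,275,170),px("side",*b,235,190)]);print(k,(M.T@(p*1000-O)).round(1),np.round(r,4))
c=ctrl.capture("scene")
D=np.abs(c["image"].astype(int)-d["scene"]["image"]).max(2)
print("motion at chute",(D[170:260,275:365]>40).sum())
D=np.abs(c["image"].astype(int)-e["scene"]["image"]).max(2)
print("bystanders change vs start: magnet",(D[350:390,180:220]>40).sum(),"plate",(D[350:395,355:425]>40).sum(),"spare",(D[172:190,272:312]>40).sum())
```

```text
rail top low, +y corner [-236.4   10.3   30.9] [0.0008 0.0008]
rail top high, +y corner [-157.6    8.4   32.5] [0.0011 0.0011]
motion at chute 0
bystanders change vs start: magnet 0 plate 0 spare 0
```

```bash
python3 -c "
from plant import ctrl
print(ctrl.close_job())"
```

```text
the job is handed in; nothing more can be done
None
```

The comb is down the chute and resting against the stop, and I handed the job in after about 7.5 s of robot time. I gripped it by the rail and carried it in tilted with the slope. I laid it flat in the loading area with light contact (about 6 N), rail in line with the slot, then let go. It slid through the tunnel on its own.

**Last checks:**
- **Position:** the rail's middle is at slide x ≈ −197 mm, against −195 mm expected. That is within the roughly 2 mm calibration. The comb is rail up, with the rail on the +y side.
- **Still and undisturbed:** nothing moved at the chute between the last two images. The magnet, reed plate and spare comb show no change from the start.
- **Gripper:** clear of everything, with forces near zero.

**Disagreements:**
- The wrist camera placed the slot about 2 mm to −y of where the fixed cameras did. I laid the comb by the closer wrist view.
- The comb touched the floor about 2 mm higher than the model said, and slightly low end first. I trimmed the pitch by about half a degree before letting go.

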